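Click the wing knob onto the microscope's focus drive

TASK

The hand knob of the microscope's focus drive lies in the accessory tray. Pick up the wing knob and fit its square socket onto the square spindle on top of the white drive box: feel for the flats, then press gently, without forcing it, until the spring ball clicks and the knob sits fully home on the collar, upright, and let go. Leave all the other things where they are.

Things in the scene. Friction and masses are not known exactly. Their poses are not given: they have to be found in the camera images.
- wing_knob: Hand knob, about 110 g, 52 mm tall, upright, socket mouth down. Origin: centre of the mouth, at the very bottom; z up. Square steel sleeve 23 by 23 mm from 0 to 26 mm; in it a square hole 14 mm wide, 24 mm deep, flats parallel to the sleeve's and to x and y, a dimple in each wall 8 mm above the mouth. Fits in any quarter turn.
- knob_grip (a point): Middle of the wing knob's black plastic bar grip, 39 mm above the knob's origin, axes as the knob's. The bar spans 26 to 52 mm above the knob's bottom, 46 mm long along x, 24 mm thick along y: grip it across y, here.
- collar (a point): Centre of the top face of the steel collar (28 mm across) on the drive box, fixed to the box, 51 mm above the bench; the knob's mouth must come to rest on it. z up; x and y follow the box, not the spindle. Forcing means more than 45 N between knob and drive box, all touching faces added up (wedging askew or twisted counts).
- spindle_top (a point): Centre of the top of the steel square spindle, 20 mm above the collar, on the same axis. Spindle 13 mm across flats, top 2.5 mm chamfered to 8 mm across; its turn about z is not measured and differs each time; stiff friction (0.2 N m) holds it. A 7 mm spring ball stands 2.4 mm out of one flat, 8 mm above the collar. This point's axes are the box's.
- ball_level (a point): Point on the spindle's axis level with the ball, 8 mm above the collar; axes as the box's. Pushing the knob past the ball takes about 4 to 10 N; over the last 3 mm the ball snaps out into the dimple and draws the knob down with 2 to 4 N, and the mouth stops hard on the collar.
- drive_box: White box fixed on the bench, 110 by 110 by 45 mm, origin at the centre of its underside, z up; collar and spindle at its centre. With the flats out of line the knob rides on the spindle's chamfer, mouth 18 to 19 mm above the collar; in line it slides freely down until the ball meets the mouth, about 11 mm above the collar.
- tray: Shallow aluminium tray fixed on the bench, 250 by 130 mm, wall 12 mm high, floor 4 mm thick; origin at the centre of its underside, long side along x. Three things stand along its centre line, 80 mm apart, in any order.
- round_knob: Bystander in the tray: round black knob 38 mm across, 36 mm tall. Origin at the centre of its underside.
- objective: Bystander in the tray: steel microscope objective, 30 mm across, 45 mm tall, tapered at the top. Origin at the centre of its underside.
- dish: Bystander: open clear dish 88 mm across, 14 mm high. Origin at the centre of its underside.
- dish_stack: Bystander: stack of clear dishes 90 mm across, 45 mm high. Origin at the centre of its underside.
- screwdriver: Bystander: screwdriver lying on the bench beyond the left (+y) side of the work area; leave it there.
- slide_box: Bystander: flat grey slide box 90 by 160 by 34 mm. Origin at the centre of its underside.
- tissue_box: Bystander: cardboard lens-tissue box 110 by 210 by 70 mm. Origin at the centre of its underside.
Not all that is in view belongs to the job. What is shaped like the wing_knob but red is not meant.

How it is judged (in metres and radians):
On the way, in this order (a step that is already met when the one before it is completed fails the run):
1. the wing knob is lifted clear of the tray in the fingers (height (world z) of wing_knob above 0.03 m and contact force between the fingers and wing_knob above 1 N), for 0.2 s.
2. the wing knob is pressed onto the spindle until it clicks home on the collar (z of wing_knob in the frame of collar below 0.0018 m and horizontal distance between wing_knob and collar below 0.003 m and angle between wing_knob's own z axis and vertical below 0.08 rad), for 0.2 s.
At the end, for the whole second after the job is handed in: The wing knob sits on the spindle with its mouth within 1.8 mm of the collar's top face (the ball in its dimple), within 3 mm of the collar's axis, upright within 0.08 rad, let go and at rest (all of step 2 and linear speed of wing_knob below 0.02 m/s); the robot touches nothing.
It fails at once if the knob is forced: more than 45 N of contact force (all touching faces added up) between it and the drive box (contact force between wing_knob and drive_box above 45 N).
It fails at once if the arm or fingers strike the drive box with more than 15 N (contact force between the arm and drive_box above 15 N).
It fails at once if another thing is moved by more than 30 mm (distance of any of round_knob, objective, dish, dish_stack, screwdriver, slide_box, tissue_box from where it was at the start of the episode above 0.03 m).
It fails at once if a thing in the tray is knocked over (angle between any of round_knob, objective's own z axis and vertical above 0.5 rad).
It also fails if it takes over 72 s, if anything falls off the work surface, if the arm or the gripper's body presses on something with over 40 N, if the wrist force passes 120 N, or if a joint passes its speed limit or range.

ROBOT

A 6-joint arm with a two-finger parallel gripper is mounted at the origin on the work surface. World frame = base frame: x ahead of the robot, y to its left, z up, the work surface at z = 0. Lengths are in m, angles in degrees, forces in N, time in s.
With the tool pointing down it reaches from about 0.25 to 0.725 m from the base axis. Payload 9.7 kg.
Tool frame: the origin (TCP) lies midway between the tips of the shut fingers; the grasp point (between the pads) lies 19 mm behind it; z points along the fingers, y is the direction in which the jaws open and shut (so a half turn about z gives the same grasp; the last joint's range is limited). The gripper opens to 85 mm and grips with 20 to 120 N. Pads are 22 mm wide; open, the fingers measure 114 mm over their backs; the gripper's body (76 mm by 85 mm) begins 54 mm behind the grasp point. The pads swing forward as they close: fully open they stand 13 mm farther back than shut.
Start: joints at [67.609, 4.979, 10.078, 95.1, 0, 90], TCP at [0.21, 0.509, 0.231] pointing down, gripper open.
Joint ranges: [-179.16, 179.16], [-48.56, 103.87], [-65.8, 70.77], [-126.05, 130.52], [-82.76, 87.17], [-180, 180]. Speed limits (degrees/s): [127.2, 127.2, 147.25, 180, 180, 180].

INTERFACE

Orientations are given as [roll, pitch, yaw] about the fixed x, y, z axes, in that order (R = Rz(yaw) Ry(pitch) Rx(roll)).
In Python, from workcell import bot, camera, recognise gives the robot as it stands. The module is installed in compiled form; this text tells all that it offers.
- The arm moves only by the tool apply_moves, never from a script. Its argument "targets" is one flat list of numbers, 7 for each row, row after row: the shift along the world's x, y, z in units of 30 mm (1.0 is 30 mm), then the turn, a rotation vector about the world's x, y, z in units of 6 degrees (1.0 is 6 degrees), then the opening, from 0 (shut) to 1 (fully open). A call has 1 to 5 rows; each row is the pose to reach, as a shift and turn from the pose commanded when the call began; what a row does not reach only later rows make up. A row lasts 1/10 s, in which the tool goes at most 50 mm and 8.59 degrees, less where a joint would pass 70% of its speed; a pose out of reach is approached as far as the arm can. A call with a gripper value outside its range is refused whole. The fingers move at their own pace and stop on an object; "newtons" is the grip in N (left out, the last holds). Time passes only in rows, so rows that repeat a pose let the fingers close. It gives the time, the measured TCP pose, the force and the opening at its end, in the units of the state.
- bot.get_obs(): the state, without advancing time (a new reading comes with each control period).
- camera(name): name is "scene" or "top"; returns a dict with "img" (480x640x3 uint8, red, green, blue), "intrinsics" (3x3 intrinsics, pixels), "k1" (the pictures are not rectified: a ray, as slopes to the right and down, at radius r is drawn at 1 + k1 r^2 times it, then the intrinsics apply), "origin" and "rotation" of the camera in the world. Camera axes: x right, y up, looking along -z (the intrinsics and any distortion apply to the point x, -y, -z); pixel columns grow to the right and rows downward; lengths in m; the calibration is good to about 2 mm. A picture is of the moment at which its call begins. There is no depth.
- bot.job_done(): hands the job in, once; it reports no verdict.
Trained networks look in the newest picture that a camera, given by its name, has taken for a name from the list of things; names that differ only in an ending like _2 or _b are one class to them, and where a whole thing is asked for, a point or a joint stands for the part that bears it (a point fixed in the world has none). Each returns a list of dicts, best first, with "conf" (0 to 1); they miss things now and then, are a little off and sometimes report something else, mostly with a low value. They report only what shows in the picture. A call takes as long as a camera call. They do not tell look-alikes from the thing itself.
- recognise(query, camera): "box" ([left, top, right, bottom] in pixels, round what is visible of it).
The state is a dict: "time": time; "q": joint angles; "qd": joint speeds; "joint_efforts": joint torques, N m; "ee_pos": TCP position; "tcp_rot": TCP orientation; "wrist_force": force on the tool from outside, world axes, zero at the start; "torque": the same for the moment, N m; "opening": finger opening in m.
Only numpy, scipy, OpenCV 4.12 (cv2) and the standard library are available. Lean on these libraries where they do the work, as an engineer would, in place of code of your own. Each camera call takes 0.05 s, during which the arm holds its last target.

## Working session

There is one attempt and no reset: what is moved stays moved. The work goes in short steps, Python scripts to look and compute and a tool call to move; the robot and the scene stay as the last step left them, time stands still between calls to the robot, and variables do not carry over. Pictures are saved under pics/ and viewed, and the job is handed in when it is done.

Besides the shell and the picture viewer there is one more tool, called as name(argument=value, ...), one argument or row to a line, values as JSON. apply_moves: Moves the arm, as the interface text tells. Its arguments: {"type":"object","properties":{"targets":{"type":"array"},"newtons":{"type":"number"}},"required":["targets"]}

```bash
mkdir -p pics; cat > h.py <<'E'
import numpy as np, cv2, pickle
from workcell import bot, camera, recognise
def shot(name,fn):
    c=camera(name); cv2.imwrite(f'pics/{fn}.png',c['img'][:,:,::-1]); pickle.dump(c,open(f'pics/{fn}.pkl','wb')); return c
def ray(c,u,v):
    K=np.array(c['intrinsics']);k=c['k1']
    d=np.array([(u-K[0,2])/K[0,0],(v-K[1,2])/K[1,1]]);s=d.copy()
    for _ in range(30): s=d/(1+k*(s@s))
    r=np.array(c['rotation'])@np.array([s[0],-s[1],-1.]); return np.array(c['origin']),r/np.linalg.norm(r)
def atz(c,u,v,z):
    o,r=ray(c,u,v); return o+r*(z-o[2])/r[2]
def proj(c,p):
    K=np.array(c['intrinsics']);q=np.array(c['rotation']).T@(np.array(p)-np.array(c['origin']))
    s=np.array([q[0],-q[1]])/-q[2]; s=s*(1+c['k1']*(s@s)); return K[:2,:2]@s+K[:2,2]
def tri(c1,p1,c2,p2):
    o1,r1=ray(c1,*p1);o2,r2=ray(c2,*p2)
    t=np.linalg.lstsq(np.array([r1,-r2]).T,o2-o1,rcond=None)[0]
    a=o1+t[0]*r1;b=o2+t[1]*r2; return (a+b)/2,np.linalg.norm(a-b)
E
python3 - <<'E'
from h import *
for n in ['scene','top']:
    c=shot(n,n+'0'); print(n,c['intrinsics'],c['k1'],c['origin'],c['rotation'])
    for q in ['wing_knob','drive_box','tray','round_knob','objective','spindle_top','collar']:
        for r in recognise(q,n)[:3]: print(q,np.round(r['box'],1),round(r['conf'],2))
print(bot.get_obs())
E
```

```text
scene [[604.38694267   0.         320.05068595]
 [  0.         604.38694267 236.6080916 ]
 [  0.           0.           1.        ]] 0.05279837771744851 [ 1.48145404 -0.56400444  0.88439409] [51.82263704  0.46478421 57.93302576]
wing_knob [251.5 262.4 274.  290.8] 0.86
wing_knob [290.6 225.3 312.3 254.1] 0.83
wing_knob [320.6 277.6 339.2 307.6] 0.76
drive_box [342.1 197.3 398.8 246.3] 0.92
tray [192.2 227.2 302.1 311.1] 0.81
tray [234.4 251.1 246.2 269.9] 0.59
round_knob [235.7 253.3 246.8 268.8] 0.77
round_knob [191.5 226.8 304.2 312.8] 0.31
objective [221.2 230.2 234.7 251.3] 0.8
objective [336.6 195.1 401.2 247.3] 0.67
spindle_top [365.2 271.  407.8 301.8] 0.73
spindle_top [338.8 195.1 399.  244.9] 0.63
collar [339.2 195.6 399.6 245.9] 0.59
top [[499.99483735   0.         321.37330353]
 [  0.         499.99483735 235.57471151]
 [  0.           0.           1.        ]] -0.13574072547238808 [ 0.47040413 -0.02562111  1.40026308] [  5.73487199   0.28577247 -88.88531019]
wing_knob [333.5 187.5 352.1 201.6] 0.74
wing_knob [282.2 170.6 312.5 199.6] 0.64
wing_knob [307.1 219.6 322.2 234.
[... 233 characters left out ...]
 288.8 275.3] 0.8
collar [243.3 231.9 284.4 273.2] 0.84
{'time': 0.8, 'q': array([6.76083216e+01, 4.97696597e+00, 1.00777437e+01, 9.51003609e+01,
       7.97568560e-05, 9.00000061e+01]), 'qd': array([ 0.02726105, -0.05710418, -0.05374847, -0.0504988 ,  0.07136309,
        0.04421892]), 'joint_efforts': array([-2.35576488e-03, -5.20043206e+01,  4.64841592e+01,  1.20213692e-03,
       -3.87118212e-05,  6.43362185e-06]), 'ee_pos': array([0.20950874, 0.50851695, 0.23129849]), 'tcp_rot': array([ 1.79999583e+02, -7.97569006e-05,  1.57608315e+02]), 'wrist_force': array([-0.52152294,  0.53643164, -0.62521485]), 'torque': array([ 0.00504169,  0.02205991, -0.0374693 ]), 'opening': 0.08546660543568355}
```

```bash
sed -i "s/^from workcell.*/&\nfrom scipy.spatial.transform import Rotation as Ro\ndef RM(c): return Ro.from_euler('xyz',c['rotation'],degrees=True).as_matrix()/; s/np.array(c\['rotation'\])/RM(c)/g" h.py
python3 - <<'E'
from h import *
for n in ['scene','top']:
    c=pickle.load(open(f'pics/{n}0.pkl','rb'))
    im=c['img'][:,:,::-1]
    if n=='scene': cr=im[170:330,170:430]; f=3
    else: cr=im[150:330,160:420]; f=3
    cv2.imwrite(f'pics/{n}0z.png',cv2.resize(cr,None,fx=f,fy=f,interpolation=cv2.INTER_CUBIC))
E
```

```text
(no output)
```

View pics/scene0z.png

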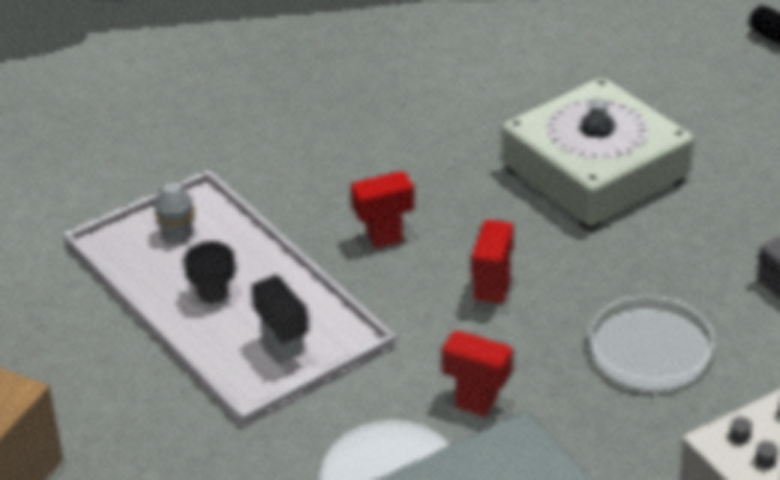

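View pics/top0z.png

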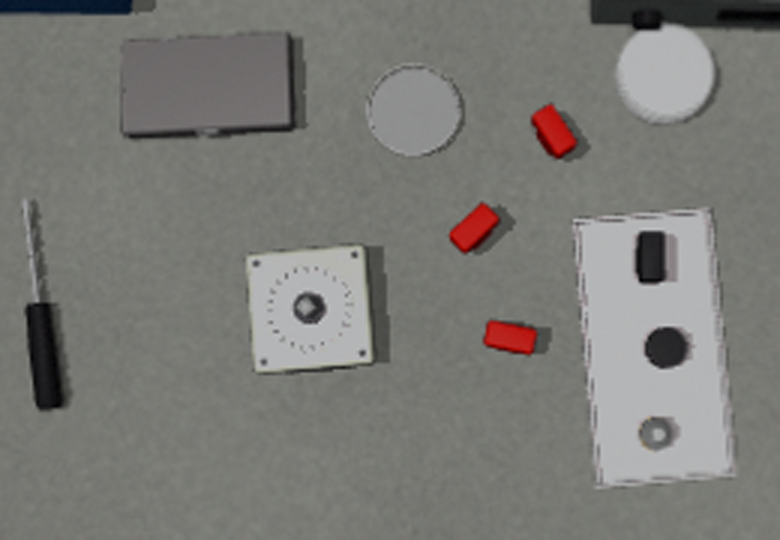

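View pics/scene0.png

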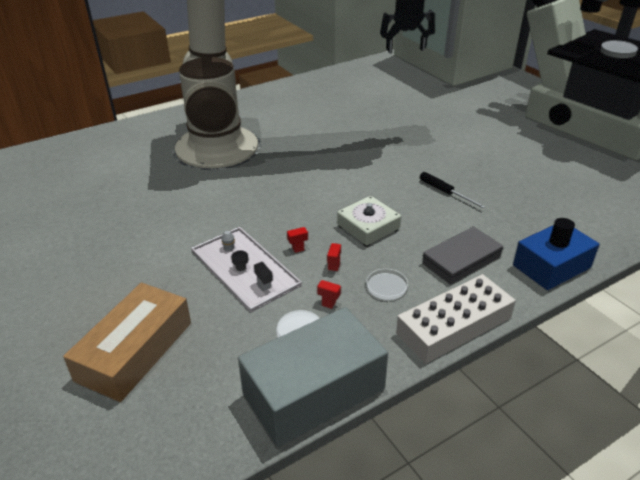

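View pics/top0.png

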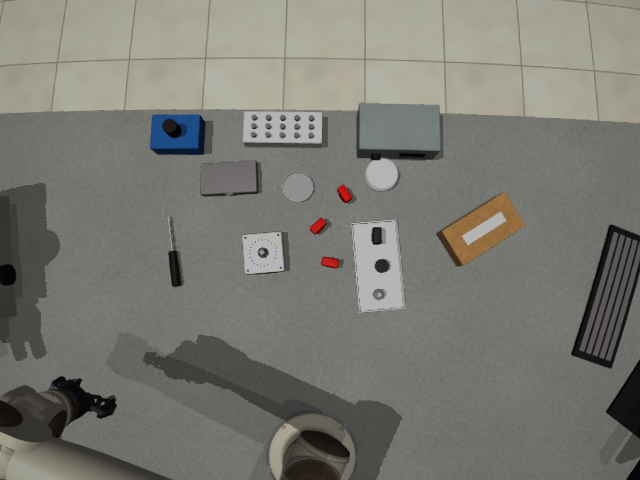

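```bash
python3 - <<'E'
from h import *
t=pickle.load(open('pics/top0.pkl','rb'));s=pickle.load(open('pics/scene0.pkl','rb'))
g=cv2.resize(t['img'][215:315,225:405,::-1],None,fx=1,fy=1)
def z(c,x0,y0,x1,y1,f,fn): cv2.imwrite(f'pics/{fn}.png',cv2.resize(c['img'][y0:y1,x0:x1,::-1],None,fx=f,fy=f,interpolation=cv2.INTER_CUBIC))
z(t,365,222,393,250,20,'tk'); z(s,245,255,285,295,14,'sk'); z(t,250,240,276,266,22,'tsp'); z(s,350,192,390,222,18,'ssp')
gr=cv2.cvtColor(t['img'],cv2.COLOR_RGB2GRAY)
print(gr[224:246,368:388])
print(gr[244:262,254:273])
E
```

```text
[[179 181 181 181 181 181 180 181 181 180 181 181 181 181 182 180 180 181
  181 180]
 [181 181 181 181 180 181 181 181 181 181 181 180 181 181 181 181 181 181
  181 181]
 [181 181 181 181 181 181 181 181 181 181 181 180 181 181 181 181 181 181
  181 181]
 [181 181 181 181 170  99  60  61  62  62  62  62  75 130 180 181 181 181
  181 181]
 [181 180 179 164 120  33  34  36  35  34  34  35  34  76 139 137 150 180
  180 181]
 [181 181 179 157  82  19  34  36  36  34  36  36  30  71 134 132 134 151
  181 181]
 [180 181 178 156  78  20  35  38  38  35  37  34  29  69 134 133 133 148
  181 181]
 [181 180 178 156  79  16  36  37  37  36  35  33  28  69 133 132 131 147
  181 181]
 [181 181 179 153  58  19  37  39  38  36  38  36  30  70 135 132 132 147
  180 181]
 [180 181 174 127  33  17  37  40  39  39  37  34  30  71 134 132 133 148
  181 180]
 [181 181 173 125  31  19  38  40  40  39  38  35  30  70 133 133 133 148
  181 181]
 [182 181 175 125  31  17  38  40  40  40  36  35  31  71 135 132 133 147
  181 181]
 [181 181 174 126  31  17  38  42  40  38  36  34  30  70 135 133 133 147
  180 
[... 1529 characters left out ...]
 147 142 121  64  46  43  57 106 181 181 182
  181]
 [181 181 181 180  74  70  83 137 106  64  45  42  67  84 131 181 180 181
  181]
 [181 181 180 181 125  71  68  81  59  45  43  67  69 105 179 181 181 181
  181]
 [181 181 180 181 180 125  70  68  67  67  65  67  77 178 181 181 181 182
  181]
 [180 181 181 181 180 180 152  83  76  64  96  76 179 180 181 181 181 181
  181]
 [181 180 181 182 180 181 180 180 179 180 180 180 181 181 181 180 181 182
  181]
 [181 181 181 182 181 181 181 182 181 181 181 181 181 180 181 180 181 180
  181]
 [180 181 181 180 182 181 180 180 181 181 181 181 181 181 180 181 182 181
  180]
 [181 181 180 180 181 181 181 182 181 181 180 181 181 181 180 180 181 181
  180]]
```

View pics/tk.png

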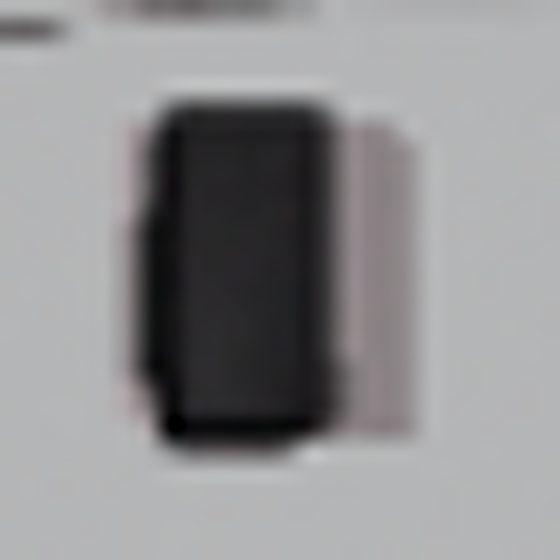

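View pics/sk.png

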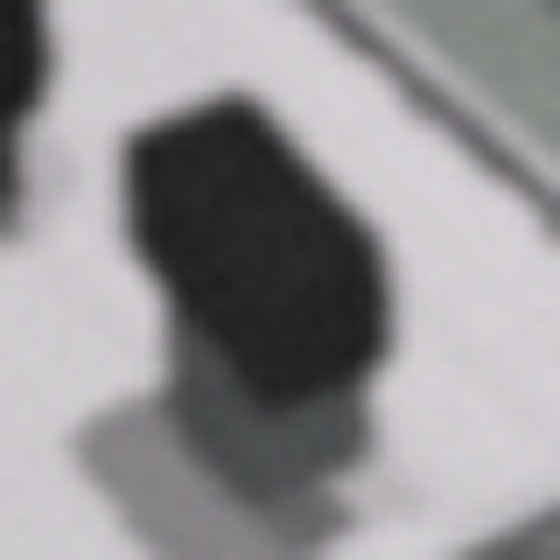

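View pics/tsp.png

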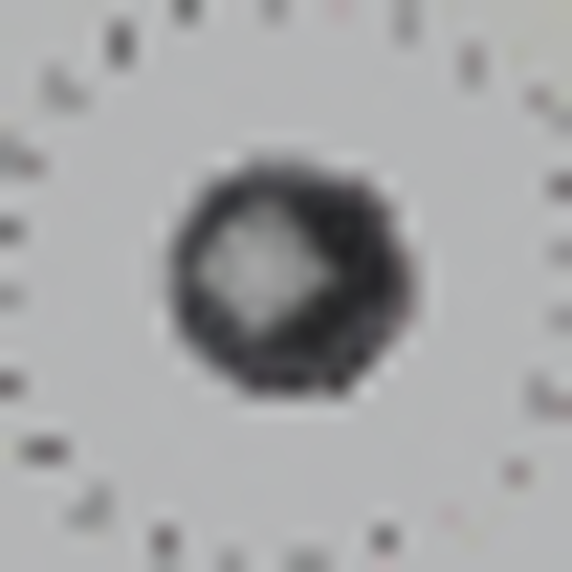

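View pics/ssp.png

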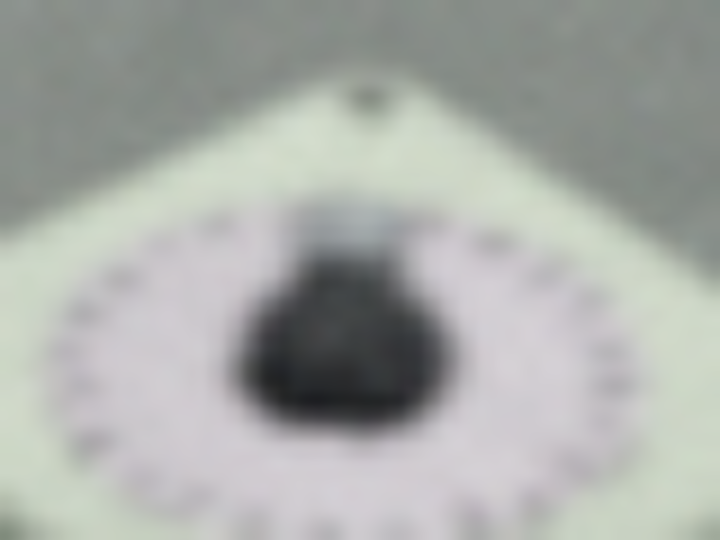

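```bash
cat > fit.py <<'E'
from h import *
from scipy.optimize import minimize
def boxpts(x0,x1,y0,y1,z0,z1): return np.array([[a,b,c] for a in(x0,x1) for b in(y0,y1) for c in(z0,z1)])
def cyl(r,z0,z1): 
    a=np.linspace(0,2*np.pi,40,endpoint=False); return np.concatenate([np.c_[r*np.cos(a),r*np.sin(a),0*a+z] for z in(z0,z1)])
def pose(P,x,y,z,yaw): 
    c,s=np.cos(yaw),np.sin(yaw); return P@np.array([[c,s,0],[-s,c,0],[0,0,1]])+[x,y,z]
F=8
def render(c,parts,roi):
    x0,y0,x1,y1=roi; m=np.zeros(((y1-y0)*F,(x1-x0)*F),np.uint8)
    for P in parts:
        uv=np.array([proj(c,p) for p in P]); q=((uv+0.5-[x0,y0])*F-0.5)
        h=cv2.convexHull((q*16).astype(np.int32)); cv2.fillConvexPoly(m,h,255,shift=4)
    return m>0
def up(c,roi):
    x0,y0,x1,y1=roi; g=cv2.cvtColor(c['img'],cv2.COLOR_RGB2GRAY)[y0:y1,x0:x1]
    return cv2.resize(g,None,fx=F,fy=F,interpolation=cv2.INTER_CUBIC).astype(float)
E
python3 - <<'E'
from fit import *
t=pickle.load(open('pics/top0.pkl','rb'));s=pickle.load(open('pics/scene0.pkl','rb'))
bar=boxpts(-.023,.023,-.012,.012,.026,.052); sl=boxpts(-.0115,.0115,-.0115,.0115,0,.026)
rt=(362,220,394,252); rs=(248,258,280,292)
mt=up(t,rt)<100; ms=up(s,rs)<50
n,l,st,_=cv2.connectedComponentsWithStats(mt.astype(np.uint8)); mt=l==l[mt.shape[0]//2,mt.shape[1]//2]
n,l,st,_=cv2.connectedComponentsWithStats(ms.astype(np.uint8)); k=l[int((273-258)*F),int((263-248)*F)]; print(k);ms=l==k
p0=atz(t,377,235,.056);print(p0,mt.sum(),ms.sum())
def cost(v,which='ts'):
    x,y,z,yaw=v[0]*.01+p0[0],v[1]*.01+p0[1],.004+v[2]*.01,v[3]*.1
    e=0
    if 't' in which: e+=(render(t,[pose(bar,x,y,z,yaw),pose(sl,x,y,z,yaw)],rt)^mt).sum()/mt.sum()
    if 's' in which: e+=(render(s,[pose(bar,x,y,z,yaw)],rs)^ms).sum()/ms.sum()
    return e
for w in ['ts','t','s']:
  for fz in (False,True):
    if w!='ts' and not fz: continue
    f=(lambda v: cost([v[0],v[1],0 if fz else v[2],v[3]],w))
    best=min((minimize(f,[0,0,0,y0],method='Nelder-Mead',options=dict(initial_simplex=np.array([[0,0,0,y0],[1,0,0,y0],[0,1,0,y0],[0,0,.5,y0],[0,0,0,y0+1]]),xatol=.005,fatol=1e-4)) for y0 in(-1,0,1)),key=lambda r:r.fun)
    v=best.x; print(w,fz,best.fun,v[0]*.01+p0[0],v[1]*.01+p0[1],.004+v[2]*.01*(not fz),'yaw',np.degrees(v[3]*.1))
# tray corners yaw from top
E
```

```text
1
[ 0.60966627 -0.16673244  0.056     ] 10701 14162
ts False 0.6567928885586427 0.6103634198486165 -0.1671160720431355 -0.00048456372155533493 yaw -12.443695539165763
ts True 0.6614965801957275 0.6099283308515219 -0.16708406248799487 0.004 yaw -12.521327334604477
t True 0.08270255116344268 0.6097757634062707 -0.16729471104477744 0.004 yaw 1.0313226725271438
s True 0.4207032904956927 0.607679163301082 -0.16646199087556934 0.004 yaw -14.337416410140042
```

```bash
python3 - <<'E'
from fit import *
t=pickle.load(open('pics/top0.pkl','rb'));s=pickle.load(open('pics/scene0.pkl','rb'))
# box outline in both views
bx=boxpts(-.055,.055,-.055,.055,0.0,.045)
rt=(232,222,298,286); rs=(330,190,410,252)
def top_mask(c,roi,thr):
    m=(up(c,roi)>thr); return m
it=up(t,rt); print(np.percentile(it,[5,50,95])); is_=up(s,rs); print(np.percentile(is_,[5,50,95]))
# top face only: bright mask, fill dark marks
def fill(m):
    cs,_=cv2.findContours(m.astype(np.uint8),cv2.RETR_EXTERNAL,cv2.CHAIN_APPROX_NONE); c=max(cs,key=cv2.contourArea); o=np.zeros(m.shape,np.uint8); cv2.fillPoly(o,[c],1); return o>0
mt=fill(it>150); ms=fill(is_>175)
cv2.imwrite('pics/mt.png',mt*255); cv2.imwrite('pics/ms.png',ms*255)
tf=boxpts(-.055,.055,-.055,.055,.045,.045)
p0=atz(t,263,253,.045)
def cost(v,w):
    x,y,z,yaw=v[0]*.01+p0[0],v[1]*.01+p0[1],v[2]*.01,v[3]*.1; e=0
    if 't' in w: e+=(render(t,[pose(tf,x,y,z,yaw)],rt)^mt).sum()/mt.sum()
    if 's' in w: e+=(render(s,[pose(tf,x,y,z,yaw)],rs)^ms).sum()/ms.sum()
    return e
for w in ['ts','t','s']:
    fz=w!='ts'
    f=lambda v: cost([v[0],v[1],0 if fz else v[2],v[3]],w)
    r=minimize(f,[0]*4,method='Nelder-Mead',options=dict(initial_simplex=np.array([[0,0,0,0],[1,0,0,0],[0,1,0,0],[0,0,.5,0],[0,0,0,1]]),xatol=.005,fatol=1e-4)); v=r.x
    print(w,r.fun,v[0]*.01+p0[0],v[1]*.01+p0[1],v[2]*.01,'yaw',np.degrees(v[3]*.1))
# spindle+collar in top
rt=(252,242,276,266); m=up(t,rt)
d=fill(m<120); 
col=cyl(.014,.045,.051)
def c2(v,yawfree=True):
    x,y,yaw=v[0]*.01+p0[0],v[1]*.01+p0[1],v[2]
    sp=np.concatenate([boxpts(-.0065,.0065,-.0065,.0065,.051,.0685),boxpts(-.004,.004,-.004,.004,.0685,.071)])
    return (render(t,[pose(col,x,y,0,0),pose(sp,x,y,0,yaw)],rt)^d).sum()/d.sum()
for y0 in (.3,.8,1.2):
    r=minimize(c2,[0,0,y0],method='Nelder-Mead',options=dict(initial_simplex=np.array([[0,0,y0],[.5,0,y0],[0,.5,y0],[0,0,y0+.3]]),xatol=.005,fatol=1e-4)); v=r.x
    print('collar top',r.fun,v[0]*.01+p0[0],v[1]*.01+p0[1],np.degrees(v[2]))
E
```

```text
[ 77. 120. 182.]
[ 72. 136. 207.]
ts 0.190748421632015 0.5558456598317624 0.14458076042634485 -0.0035107390011995428 yaw 6.220376047678046
t 0.08675271102221944 0.5583620968845551 0.14436388821506363 0.0032240021750253333 yaw 6.33064519212399
s 0.11127079463644128 0.5568741615207711 0.14331346870215508 0.00020865658652485198 yaw 7.247970340687446
collar top 0.03696532300651294 0.5576017801870867 0.14236268288841086 12.879079518946819
collar top 0.03696532300651294 0.5576017801870867 0.14236268288841086 41.526969275487964
collar top 0.03696532300651294 0.5576017801870867 0.14236268288841086 64.44528108072093[ WARN:0@0.556] global loadsave.cpp:1063 imwrite_ Unsupported depth image for selected encoder is fallbacked to CV_8U.
```

```bash
python3 - <<'E'
from fit import *
t=pickle.load(open('pics/top0.pkl','rb'));s=pickle.load(open('pics/scene0.pkl','rb'))
bar=boxpts(-.023,.023,-.012,.012,.026,.052); sl=boxpts(-.0115,.0115,-.0115,.0115,0,.026)
def ov(c,roi,parts,fn,f=2):
    x0,y0,x1,y1=roi; im=cv2.resize(c['img'][y0:y1,x0:x1,::-1],None,fx=F,fy=F,interpolation=cv2.INTER_CUBIC)
    for P,col in parts:
        m=render(c,[P],roi).astype(np.uint8); cs,_=cv2.findContours(m,cv2.RETR_EXTERNAL,cv2.CHAIN_APPROX_NONE); cv2.drawContours(im,cs,-1,col,1)
    cv2.imwrite(f'pics/{fn}.png',cv2.resize(im,None,fx=f,fy=f))
rs=(246,256,284,296)
ov(s,rs,[(pose(bar,.6098,-.1673,.004,np.radians(1)),(0,0,255)),(pose(sl,.6098,-.1673,.004,np.radians(1)),(0,255,0))],'ovs')
tf=boxpts(-.055,.055,-.055,.055,.045,.045)
ov(s,(334,190,404,250),[(pose(tf,.5570,.1424,0,np.radians(5.5)),(0,0,255)),(pose(cyl(.014,.045,.051),.5576,.1424,0,0),(0,255,0)),(pose(boxpts(-.0065,.0065,-.0065,.0065,.051,.0685),.5576,.1424,0,np.radians(45)),(255,0,0))],'ovb',1.3)
ov(t,(232,222,298,286),[(pose(tf,.5570,.1424,0,np.radians(5.5)),(0,0,255)),(pose(cyl(.014,.045,.051),.5576,.1424,0,0),(0,255,0)),(pose(boxpts(-.0065,.0065,-.0065,.0065,.051,.0685),.5576,.1424,0,np.radians(45)),(255,0,0))],'ovt',1.1)
E
```

```text
(no output)
```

View pics/ovs.png

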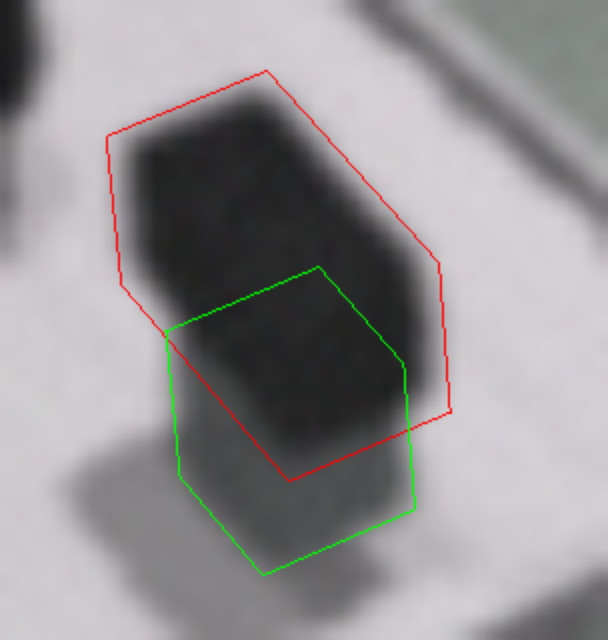

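View pics/ovb.png

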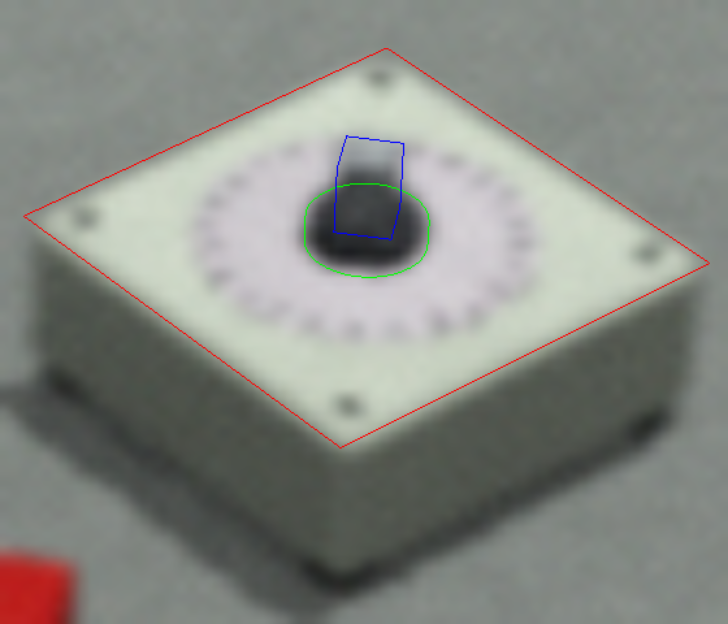

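View pics/ovt.png

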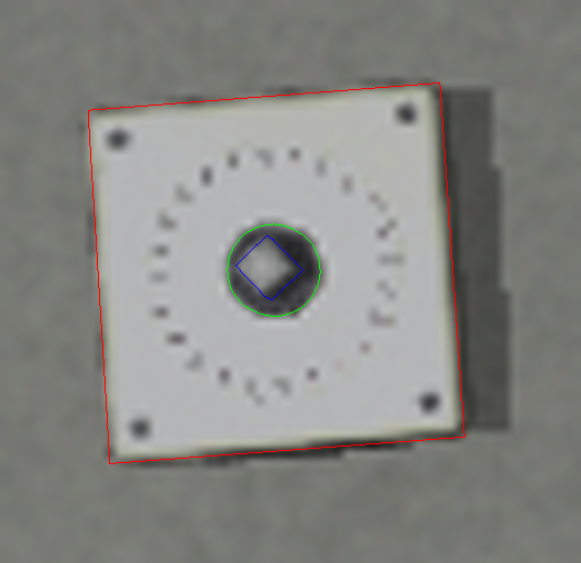

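```bash
python3 - <<'E'
from fit import *
t=pickle.load(open('pics/top0.pkl','rb'))
roi=(252,242,276,266); g=up(t,roi)
for th in (85,95,105,115,125):
    m=((g>th)).astype(np.uint8); n,l,st,ce=cv2.connectedComponentsWithStats(m)
    k=l[int((252-242+.5)*F),int((261-252+.5)*F)]; mm=l==k
    v,u=np.nonzero(mm); U=u-u.mean();V=-(v-v.mean())
    z=U+1j*V; a=-(z**4).sum(); mag=abs(a)/(abs(z)**4).sum()
    ang=np.degrees(np.angle(a))/4  # square with flats at ang+... corners: z^4 at corner angle c -> 4c
    cor=np.degrees(np.angle((z**4).sum()))/4
    c=np.array([roi[0]+(u.mean()+.5)/F-.5,roi[1]+(v.mean()+.5)/F-.5])
    print(th,st[k][4]/64,'corner ang img',round(cor,1),'-> world flat yaw mod90',round((cor-88.885+45)%90,1),mag.round(3),c,atz(t,*c,.070))
E
```

```text
85 24.328125 corner ang img -4.1 -> world flat yaw mod90 42.0 0.311 [261.29170681 251.72242293] [0.55743928 0.14331219 0.07      ]
95 21.78125 corner ang img -4.2 -> world flat yaw mod90 41.9 0.304 [261.30460904 251.73332138] [0.5574108  0.14327667 0.07      ]
105 19.109375 corner ang img -4.1 -> world flat yaw mod90 42.0 0.298 [261.30544767 251.74279436] [0.55738549 0.14327365 0.07      ]
115 16.640625 corner ang img -3.3 -> world flat yaw mod90 42.8 0.273 [261.27106808 251.78491784] [0.55727087 0.1433625  0.07      ]
125 13.84375 corner ang img -2.2 -> world flat yaw mod90 43.9 0.263 [261.25790068 251.83507336] [0.55713589 0.14339375 0.07      ]
```

The black bar at top px (377,235), scene px (263,274) is the wing knob: its grip is black and its sleeve grey. The red look‑alikes at top px (319,226), (344,194) and (330,262) aren't meant. The round knob (382,266) and objective (378,293) are different shapes. Measured poses:
- **Knob:** (0.610, −0.167, 0.004), yaw about 1°.
- **Spindle:** about (0.5575, 0.143), flats at about 42°.

I'll start with the transfer, above everything.

apply_moves(
  targets=[13.3, -22.5, -1, 0, 0, 3.9, 1, 13.3, -22.5, -1, 0, 0, 3.9, 1, 13.3, -22.5, -1, 0, 0, 3.9, 1, 13.3, -22.5, -1, 0, 0, 3.9, 1, 13.3, -22.5, -1, 0, 0, 3.9, 1],
  newtons=50,
)

```text
time: 1.3
ee_pos: [0.335, 0.2958, 0.222]
tcp_rot: [180.0, 0.0, -178.9]
wrist_force: [0.9, 1.0, 0.5]
opening: 0.0854
```

```bash
cat > st.py <<'E'
from h import *
o=bot.get_obs()
yaw=o['tcp_rot'][2]-90
print('t',o['time'],'p',o['ee_pos'].round(4),'rot',o['tcp_rot'].round(2),'q',o['q'].round(1),'F',o['wrist_force'].round(2),'T',o['torque'].round(3),'op',round(o['opening'],4))
E
python3 st.py
```

```text
t 1.3 p [0.335  0.2958 0.222 ] rot [ 1.7998e+02  3.0000e-02 -1.7894e+02] q [41.4 -9.3 -4.8 94.5 -0.  40.4] F [0.86 1.02 0.48] T [0.04  0.008 0.017] op 0.0854
```

apply_moves(
  targets=[9.16, -15.44, -2, 0, 0, 0, 1, 9.16, -15.44, -2, 0, 0, 0, 1, 9.16, -15.44, -2, 0, 0, 0, 1, 9.16, -15.44, -2, 0, 0, 0, 1, 9.16, -15.44, -2, 0, 0, 0, 1],
)

```text
time: 1.8
ee_pos: [0.462, 0.0817, 0.1944]
tcp_rot: [180.0, 0.1, -179.0]
wrist_force: [1.3, -0.1, 0.6]
opening: 0.0853
```

```bash
python3 st.py
```

```text
t 1.8 p [0.462  0.0817 0.1944] rot [ 1.7999e+02  6.0000e-02 -1.7900e+02] q [10.  -6.7 -5.6 91.1  0.   9. ] F [ 1.28 -0.11  0.55] T [ 0.048 -0.045  0.013] op 0.0853
```

apply_moves(
  targets=[4.93, -8.3, -2, 0, 0, 0, 1, 4.93, -8.3, -2, 0, 0, 0, 1, 4.93, -8.3, -2, 0, 0, 0, 1, 4.93, -8.3, -2, 0, 0, 0, 1, 4.93, -8.3, -2, 0, 0, 0, 1],
)

```text
time: 2.3
ee_pos: [0.587, -0.1288, 0.1432]
tcp_rot: [-180.0, 0.0, -179.0]
wrist_force: [0.9, 0.2, -0.1]
opening: 0.0853
```

apply_moves(
  targets=[0.6, -1.2, 0, 0, 0, 0, 1, 0.6, -1.2, 0, 0, 0, 0, 1, 0.6, -1.2, 0, 0, 0, 0, 1],
)

```text
time: 2.6
ee_pos: [0.6042, -0.1634, 0.1429]
tcp_rot: [180.0, -0.1, -179.1]
wrist_force: [0.5, 1.2, -0.2]
opening: 0.0856
```

```bash
python3 st.py; python3 - <<'E'
from h import *
c=shot('top','top1'); s=shot('scene','scene1')
for c,n in((c,'t'),(s,'s')):
    x0,y0,x1,y1=(340,205,420,265) if n=='t' else (225,220,305,280)
    cv2.imwrite(f'pics/a1{n}.png',cv2.resize(c['img'][y0:y1,x0:x1,::-1],None,fx=8,fy=8,interpolation=cv2.INTER_CUBIC))
E
```

```text
t 2.6 p [ 0.6042 -0.1634  0.1429] rot [ 1.7997e+02 -7.0000e-02 -1.7908e+02] q [-15.1  14.7  11.3  86.7   0.  -16.1] F [ 0.46  1.2  -0.2 ] T [ 0.01   0.008 -0.056] op 0.0856
```

apply_moves(
  targets=[0.19, -0.13, -1.0, 0, 0, 0, 1, 0.19, -0.13, -2.0, 0, 0, 0, 1, 0.19, -0.13, -2.0, 0, 0, 0, 1],
)

```text
time: 3.0
ee_pos: [0.6078, -0.1648, 0.08]
tcp_rot: [179.9, -0.3, -178.9]
wrist_force: [-0.9, 0.3, -0.5]
opening: 0.0858
```

```bash
python3 st.py; python3 - <<'E'
from h import *
c=shot('top','top1'); s=shot('scene','scene1')
for c,n in((c,'t'),(s,'s')):
    x0,y0,x1,y1=(340,205,420,265) if n=='t' else (225,230,305,290)
    cv2.imwrite(f'pics/a2{n}.png',cv2.resize(c['img'][y0:y1,x0:x1,::-1],None,fx=8,fy=8,interpolation=cv2.INTER_CUBIC))
E
```

```text
t 3.0 p [ 0.6078 -0.1648  0.08  ] rot [ 179.9    -0.32 -178.9 ] q [-15.2  15.9   5.9  80.3   0.  -16.3] F [-0.91  0.26 -0.54] T [ 0.021  0.068 -0.014] op 0.0858
```

View pics/a2s.png

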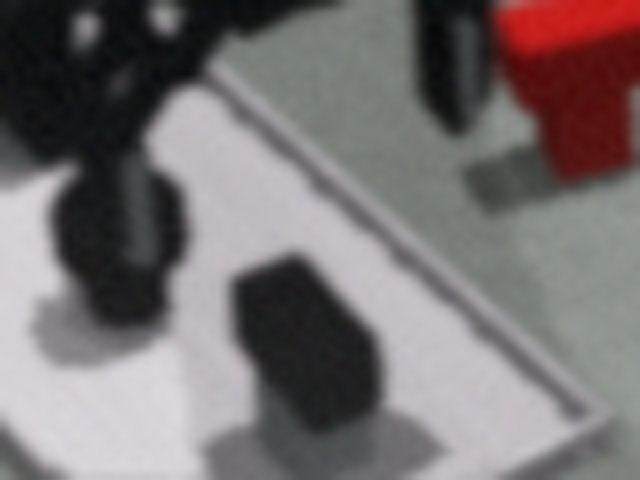

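View pics/a2t.png

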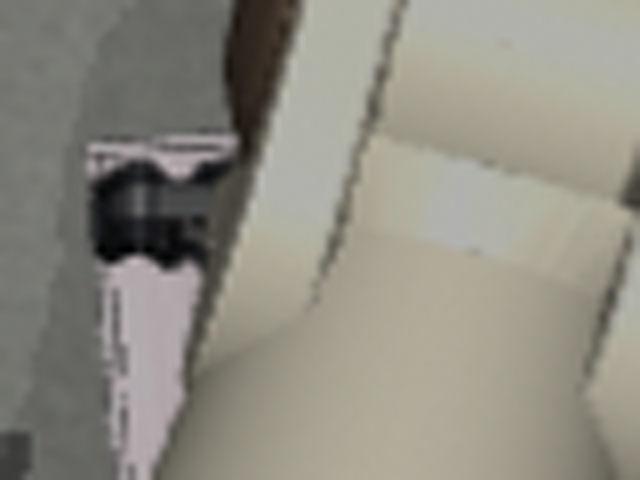

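apply_moves(
  targets=[0.07, -0.08, -0.6, 0, 0, 0, 1, 0.07, -0.08, -1.2, 0, 0, 0, 1, 0.07, -0.08, -1.8, 0, 0, 0, 1, 0.07, -0.08, -1.9, 0, 0, 0, 1, 0.07, -0.08, -1.9, 0, 0, 0, 1],
)

```text
time: 3.6
ee_pos: [0.6125, -0.1688, 0.0281]
tcp_rot: [-180.0, 0.1, -179.0]
wrist_force: [-0.1, -0.0, 0.5]
opening: 0.0855
```

```bash
python3 st.py; python3 - <<'E'
from h import *
s=shot('scene','scene2')
x0,y0,x1,y1=(225,230,305,290)
cv2.imwrite(f'pics/a3s.png',cv2.resize(s['img'][y0:y1,x0:x1,::-1],None,fx=8,fy=8,interpolation=cv2.INTER_CUBIC))
E
```

```text
t 3.6 p [ 0.6125 -0.1688  0.0281] rot [-1.7998e+02  7.0000e-02 -1.7897e+02] q [-15.4  17.3   1.9  74.5  -0.  -16.4] F [-0.08 -0.05  0.49] T [-0.004  0.008 -0.019] op 0.0855
```

View pics/a3s.png

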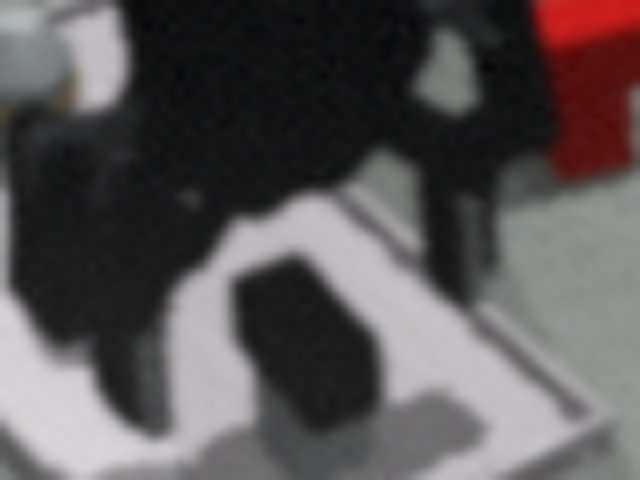

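apply_moves(
  targets=[-0.08, 0.05, -0.17, 0, 0, 0, 1, -0.08, 0.05, -0.17, 0, 0, 0, 0.6, -0.08, 0.05, -0.17, 0, 0, 0, 0.4, -0.08, 0.05, -0.17, 0, 0, 0, 0.2, -0.08, 0.05, -0.17, 0, 0, 0, 0.2],
  newtons=40,
)

```text
time: 4.15
ee_pos: [0.6097, -0.1676, 0.0216]
tcp_rot: [-180.0, 0.0, -179.0]
wrist_force: [-0.4, -0.2, -0.3]
opening: 0.0284
```

```bash
python3 st.py
```

```text
t 4.15 p [ 0.6097 -0.1676  0.0216] rot [-1.8000e+02  1.0000e-02 -1.7899e+02] q [-15.4  17.2   0.9  73.7  -0.  -16.4] F [-0.39 -0.2  -0.28] T [-0.035 -0.014 -0.011] op 0.0284
```

apply_moves(
  targets=[0, 0, 0, 0, 0, 0, 0, 0, 0, 0, 0, 0, 0, 0, 0, 0, 0, 0, 0, 0, 0, 0, 0, 0, 0, 0, 0, 0],
  newtons=40,
)

```text
time: 4.55
ee_pos: [0.6098, -0.1675, 0.0217]
tcp_rot: [-180.0, 0.0, -179.0]
wrist_force: [-0.4, 0.8, 1.4]
opening: 0.0239
```

```bash
python3 st.py
```

```text
t 4.55 p [ 0.6098 -0.1675  0.0217] rot [-1.8000e+02  2.0000e-02 -1.7899e+02] q [-15.4  17.2   0.9  73.7   0.  -16.4] F [-0.45  0.77  1.44] T [ 0.068  0.08  -0.011] op 0.0239
```

Gripped at 23.9 mm, which matches the 24 mm bar. Next I'll lift.

apply_moves(
  targets=[0, 0, 0.5, 0, 0, 0, 0, 0, 0, 1.3, 0, 0, 0, 0, 0, 0, 2.3, 0, 0, 0, 0, 0, 0, 3.3, 0, 0, 0, 0, 0, 0, 4.0, 0, 0, 0, 0],
  newtons=60,
)

```text
time: 5.05
ee_pos: [0.61, -0.1676, 0.1447]
tcp_rot: [-180.0, 0.1, -179.0]
wrist_force: [0.1, 0.3, -0.7]
opening: 0.0235
```

```bash
python3 st.py; python3 - <<'E'
from h import *
s=shot('scene','scene3');c=shot('top','top3')
x0,y0,x1,y1=(215,190,315,280)
cv2.imwrite(f'pics/a4s.png',cv2.resize(s['img'][y0:y1,x0:x1,::-1],None,fx=6,fy=6,interpolation=cv2.INTER_CUBIC))
E
```

```text
t 5.05 p [ 0.61   -0.1676  0.1447] rot [-1.7996e+02  1.2000e-01 -1.7899e+02] q [-15.4  15.4  12.4  86.9  -0.  -16.4] F [ 0.07  0.26 -0.73] T [-0.    -0.069 -0.022] op 0.0235
```

View pics/a4s.png

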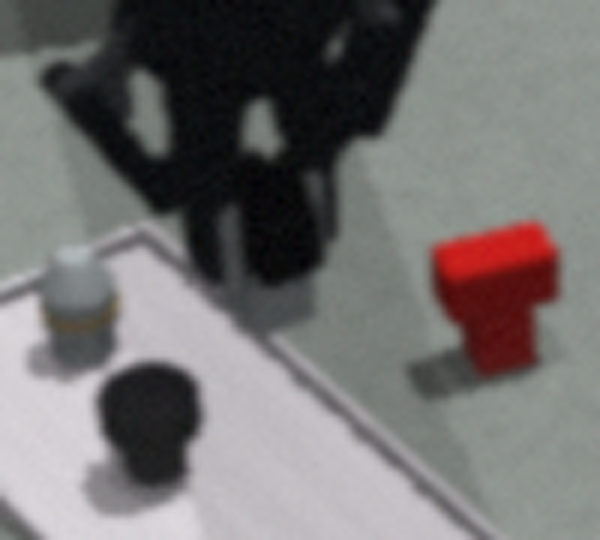

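apply_moves(
  targets=[-0.88, 5.17, 0, 0, 0, 3.4, 0, -0.88, 5.17, 0, 0, 0, 3.4, 0, -0.88, 5.17, 0, 0, 0, 3.4, 0, -0.88, 5.17, 0, 0, 0, 3.4, 0, -0.88, 5.17, 0, 0, 0, 3.4, 0],
)

```text
time: 5.65
ee_pos: [0.5828, -0.011, 0.141]
tcp_rot: [180.0, -0.0, -158.5]
wrist_force: [0.4, -0.8, -0.9]
opening: 0.0232
```

apply_moves(
  targets=[-0.87, 5.17, 0, 0, 0, 3.43, 0, -0.87, 5.17, 0, 0, 0, 3.43, 0, -0.87, 5.17, 0, 0, 0, 3.43, 0, -0.87, 5.17, 0, 0, 0, 3.43, 0, -0.87, 5.17, 0, 0, 0, 3.43, 0],
)

```text
time: 6.15
ee_pos: [0.5573, 0.1428, 0.1409]
tcp_rot: [-180.0, -0.0, -138.0]
wrist_force: [0.4, -1.0, -1.0]
opening: 0.0235
```

```bash
python3 st.py
```

```text
t 6.15 p [0.5573 0.1428 0.1409] rot [-1.8000e+02 -5.0000e-02 -1.3799e+02] q [ 14.4   7.6   2.9  85.4  -0.  -27.6] F [ 0.39 -0.97 -1.01] T [-0.05  -0.022  0.056] op 0.0235
```

apply_moves(
  targets=[0, 0, -0.7, 0, 0, 0, 0, 0, 0, -1.4, 0, 0, 0, 0, 0, 0, -1.53, 0, 0, 0, 0, 0, 0, -1.53, 0, 0, 0, 0],
)

```text
time: 6.55
ee_pos: [0.5572, 0.1409, 0.095]
tcp_rot: [180.0, -0.1, -138.2]
wrist_force: [0.2, 0.2, -1.2]
opening: 0.0232
```

```bash
python3 st.py; python3 - <<'E'
from h import *
s=shot('scene','scene4');c=shot('top','top4')
x0,y0,x1,y1=(330,160,410,250)
cv2.imwrite(f'pics/a5s.png',cv2.resize(s['img'][y0:y1,x0:x1,::-1],None,fx=6,fy=6,interpolation=cv2.INTER_CUBIC))
x0,y0,x1,y1=(220,210,320,290)
cv2.imwrite(f'pics/a5t.png',cv2.resize(c['img'][y0:y1,x0:x1,::-1],None,fx=6,fy=6,interpolation=cv2.INTER_CUBIC))
E
```

```text
t 6.55 p [0.5572 0.1409 0.095 ] rot [ 1.7997e+02 -9.0000e-02 -1.3816e+02] q [ 14.2   7.9  -1.8  80.4  -0.  -27.6] F [ 0.15  0.17 -1.22] T [ 0.002 -0.017  0.034] op 0.0232
```

View pics/a5s.png

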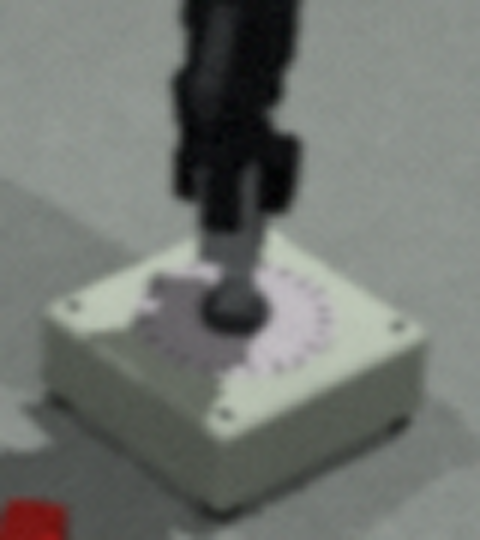

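View pics/a5t.png

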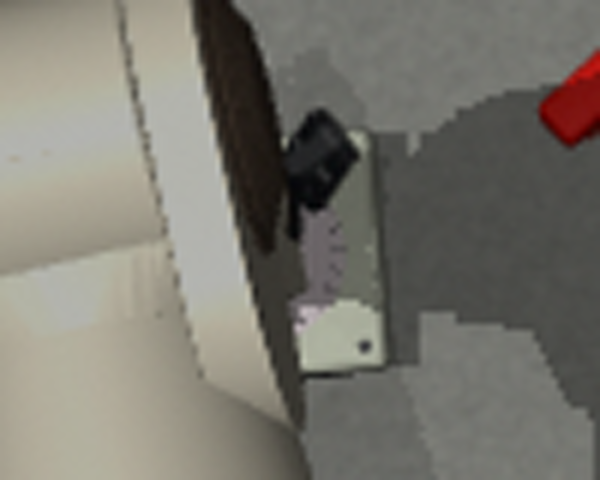

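apply_moves(
  targets=[0, 0, 0, 0, 0, 0, 0, 0, 0, 0, 0, 0, 0, 0, 0, 0, 0, 0, 0, 0, 0],
)

```text
time: 6.95
ee_pos: [0.5574, 0.1428, 0.0961]
tcp_rot: [-180.0, 0.0, -138.0]
wrist_force: [-0.8, -0.2, -2.1]
opening: 0.0239
```

```bash
python3 st.py; python3 - <<'E'
from fit import *
s=shot('scene','scene5')
bar=boxpts(-.023,.023,-.012,.012,.026,.052); sl=boxpts(-.0115,.0115,-.0115,.0115,0,.026)
o=bot.get_obs();p=o['ee_pos'];roi=(340,170,400,240)
im=cv2.resize(s['img'][170:240,340:400,::-1],None,fx=F,fy=F,interpolation=cv2.INTER_CUBIC)
yw=np.radians(42)
for P,col in((pose(bar,p[0],p[1],p[2]-.0177,yw),(0,0,255)),(pose(sl,p[0],p[1],p[2]-.0177,yw),(0,255,0)),(pose(cyl(.014,.045,.051),.5576,.1424,0,0),(255,0,0)),(pose(boxpts(-.0065,.0065,-.0065,.0065,.051,.071),.5575,.1428,0,yw),(255,255,0))):
    m=render(s,[P],roi).astype(np.uint8); cs,_=cv2.findContours(m,0,1); cv2.drawContours(im,cs,-1,col,1)
cv2.imwrite('pics/a6.png',im)
E
```

```text
t 6.95 p [0.5574 0.1428 0.0961] rot [-1.7998e+02  4.0000e-02 -1.3801e+02] q [ 14.4   7.9  -1.7  80.4  -0.  -27.6] F [-0.78 -0.18 -2.07] T [-0.074  0.012  0.002] op 0.0239
```

View pics/a6.png

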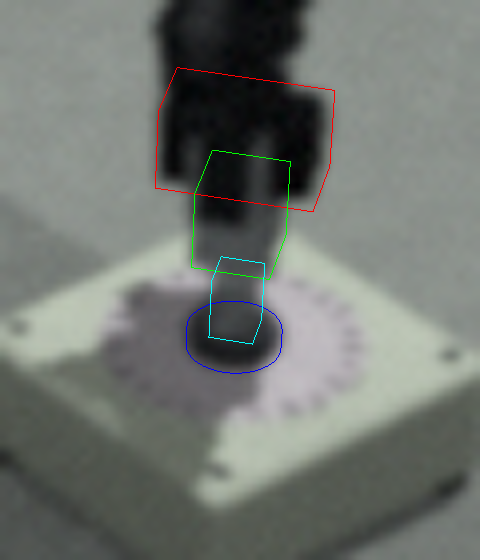

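apply_moves(
  targets=[0, 0, -0.1, 0, 0, 0, 0, 0, 0, -0.2, 0, 0, 0, 0, 0, 0, -0.25, 0, 0, 0, 0, 0, 0, -0.3, 0, 0, 0, 0, 0, 0, -0.3, 0, 0, 0, 0],
)

```text
time: 7.5
ee_pos: [0.5571, 0.1427, 0.0864]
tcp_rot: [180.0, -0.0, -138.0]
wrist_force: [0.5, 0.3, -0.3]
opening: 0.0235
```

```bash
python3 st.py
```

```text
t 7.5 p [0.5571 0.1427 0.0864] rot [ 179.99   -0.   -138.01] q [ 14.4   8.   -2.6  79.4   0.  -27.6] F [ 0.46  0.34 -0.27] T [ 0.016 -0.006  0.006] op 0.0235
```

apply_moves(
  targets=[0, 0, -0.03, 0, 0, 0, 0, 0, 0, -0.06, 0, 0, 0, 0, 0, 0, -0.06, 0, 0, 0, 0],
)

```text
time: 7.8
ee_pos: [0.5574, 0.1428, 0.0848]
tcp_rot: [-180.0, 0.0, -138.0]
wrist_force: [1.5, 1.5, -1.6]
opening: 0.0235
```

```bash
python3 st.py
```

```text
t 7.8 p [0.5574 0.1428 0.0848] rot [-1.8000e+02  3.0000e-02 -1.3801e+02] q [ 14.4   8.   -2.8  79.2   0.  -27.6] F [ 1.47  1.55 -1.63] T [ 0.247 -0.328 -0.011] op 0.0235
```

apply_moves(
  targets=[0.015, 0.015, 0, 0, 0, 0, 0, 0.02, 0.02, -0.03, 0, 0, 0, 0, 0.02, 0.02, -0.03, 0, 0, 0, 0],
)

```text
time: 8.1
ee_pos: [0.5576, 0.1432, 0.0836]
tcp_rot: [180.0, -0.0, -138.0]
wrist_force: [-0.2, 0.7, -1.1]
opening: 0.0233
```

```bash
python3 st.py
```

```text
t 8.1 p [0.5576 0.1432 0.0836] rot [ 1.7999e+02 -3.0000e-02 -1.3801e+02] q [ 14.4   8.2  -2.8  79.1  -0.  -27.6] F [-0.22  0.71 -1.12] T [-0.026 -0.014  0.02 ] op 0.0233
```

apply_moves(
  targets=[0, 0, -0.03, 0, 0, 0, 0, 0, 0, -0.06, 0, 0, 0, 0, 0, 0, -0.09, 0, 0, 0, 0, 0, 0, -0.1, 0, 0, 0, 0],
)

```text
time: 8.5
ee_pos: [0.5577, 0.1433, 0.0807]
tcp_rot: [180.0, -0.0, -138.0]
wrist_force: [-0.0, -0.1, -0.1]
opening: 0.0229
```

```bash
python3 st.py
```

```text
t 8.5 p [0.5577 0.1433 0.0807] rot [ 1.7999e+02 -1.0000e-02 -1.3801e+02] q [ 14.4   8.2  -3.   78.8  -0.  -27.6] F [-0.   -0.08 -0.1 ] T [-0.054  0.016 -0.021] op 0.0229
```

apply_moves(
  targets=[0, 0, -0.03, 0, 0, 0, 0, 0, 0, -0.06, 0, 0, 0, 0, 0, 0, -0.06, 0, 0, 0, 0],
)

```text
time: 8.8
ee_pos: [0.5578, 0.1433, 0.079]
tcp_rot: [-180.0, 0.0, -138.0]
wrist_force: [-0.1, 0.1, -0.2]
opening: 0.0235
```

```bash
python3 st.py
```

```text
t 8.8 p [0.5578 0.1433 0.079 ] rot [-1.8000e+02  1.0000e-02 -1.3801e+02] q [ 14.4   8.2  -3.2  78.6   0.  -27.6] F [-0.09  0.07 -0.23] T [ 0.076 -0.053  0.04 ] op 0.0235
```

apply_moves(
  targets=[0, 0, -0.03, 0, 0, 0, 0, 0, 0, -0.05, 0, 0, 0, 0, 0, 0, -0.05, 0, 0, 0, 0],
)

```text
time: 9.1
ee_pos: [0.558, 0.1434, 0.0779]
tcp_rot: [-180.0, 0.0, -138.0]
wrist_force: [1.2, 0.9, 2.1]
opening: 0.0233
```

```bash
python3 st.py
```

```text
t 9.1 p [0.558  0.1434 0.0779] rot [-1.7998e+02  4.0000e-02 -1.3801e+02] q [ 14.4   8.3  -3.3  78.4   0.  -27.6] F [1.21 0.94 2.1 ] T [ 0.184 -0.183 -0.028] op 0.0233
```

apply_moves(
  targets=[0.005, 0.005, -0.03, 0, 0, 0, 0, 0.01, 0.01, -0.05, 0, 0, 0, 0, 0.01, 0.01, -0.05, 0, 0, 0, 0],
)

```text
time: 9.4
ee_pos: [0.5581, 0.1435, 0.0759]
tcp_rot: [-180.0, -0.0, -138.0]
wrist_force: [1.7, 0.1, 1.2]
opening: 0.0236
```

```bash
python3 st.py
```

```text
t 9.4 p [0.5581 0.1435 0.0759] rot [-1.7999e+02 -1.0000e-02 -1.3801e+02] q [ 14.4   8.4  -3.4  78.2  -0.  -27.6] F [1.7  0.09 1.2 ] T [-0.037 -0.276 -0.01 ] op 0.0236
```

apply_moves(
  targets=[0, 0, -0.03, 0, 0, 0, 0, 0, 0, -0.06, 0, 0, 0, 0, 0, 0, -0.06, 0, 0, 0, 0],
)

```text
time: 9.7
ee_pos: [0.558, 0.1436, 0.0739]
tcp_rot: [180.0, -0.0, -138.0]
wrist_force: [1.2, 1.6, -0.5]
opening: 0.0232
```

```bash
python3 st.py
```

```text
t 9.7 p [0.558  0.1436 0.0739] rot [ 1.7999e+02 -1.0000e-02 -1.3801e+02] q [ 14.4   8.4  -3.6  78.    0.  -27.6] F [ 1.18  1.58 -0.54] T [ 0.007 -0.231  0.068] op 0.0232
```

apply_moves(
  targets=[0, 0, -0.03, 0, 0, 0, 0, 0, 0, -0.06, 0, 0, 0, 0, 0, 0, -0.08, 0, 0, 0, 0, 0, 0, -0.08, 0, 0, 0, 0],
)

```text
time: 10.1
ee_pos: [0.5579, 0.1436, 0.0713]
tcp_rot: [180.0, -0.0, -138.0]
wrist_force: [2.0, 0.7, -2.9]
opening: 0.0229
```

```bash
python3 st.py
```

```text
t 10.1 p [0.5579 0.1436 0.0713] rot [ 1.7998e+02 -3.0000e-02 -1.3801e+02] q [ 14.4   8.4  -3.8  77.8   0.  -27.6] F [ 2.03  0.71 -2.9 ] T [ 0.138 -0.306  0.015] op 0.0229
```

apply_moves(
  targets=[0, 0, -0.03, 0, 0, 0, 0, 0, 0, -0.05, 0, 0, 0, 0, 0, 0, -0.05, 0, 0, 0, 0],
)

```text
time: 10.4
ee_pos: [0.5579, 0.1435, 0.0701]
tcp_rot: [180.0, -0.0, -138.0]
wrist_force: [-0.2, 0.5, -2.7]
opening: 0.0231
```

```bash
python3 st.py
```

```text
t 10.4 p [0.5579 0.1435 0.0701] rot [ 1.7998e+02 -3.0000e-02 -1.3801e+02] q [ 14.4   8.5  -3.9  77.6   0.  -27.6] F [-0.22  0.53 -2.75] T [ 0.1   -0.075  0.044] op 0.0231
```

apply_moves(
  targets=[0, 0, -0.02, 0, 0, 0, 0, 0, 0, -0.04, 0, 0, 0, 0, 0, 0, -0.04, 0, 0, 0, 0],
)

```text
time: 10.7
ee_pos: [0.558, 0.1435, 0.0691]
tcp_rot: [-180.0, -0.0, -138.0]
wrist_force: [-0.4, -0.6, -1.2]
opening: 0.0232
```

```bash
python3 st.py
```

```text
t 10.7 p [0.558  0.1435 0.0691] rot [-1.8000e+02 -2.0000e-02 -1.3801e+02] q [ 14.4   8.5  -4.   77.5  -0.  -27.6] F [-0.4  -0.59 -1.18] T [-0.13   0.088 -0.043] op 0.0232
```

apply_moves(
  targets=[0, 0, -0.01, 0, 0, 0, 0, 0, 0, -0.02, 0, 0, 0, 0, 0, 0, -0.02, 0, 0, 0, 0],
)

```text
time: 11.0
ee_pos: [0.558, 0.1435, 0.0687]
tcp_rot: [-180.0, -0.0, -138.0]
wrist_force: [-1.8, -0.7, 0.6]
opening: 0.0233
```

```bash
python3 st.py
```

```text
t 11.0 p [0.558  0.1435 0.0687] rot [-1.7999e+02 -1.0000e-02 -1.3801e+02] q [ 14.4   8.5  -4.1  77.5  -0.  -27.6] F [-1.81 -0.72  0.57] T [-0.257  0.354  0.012] op 0.0233
```

apply_moves(
  targets=[-0.005, -0.005, -0.01, 0, 0, 0, 0, -0.005, -0.005, -0.02, 0, 0, 0, 0, -0.005, -0.005, -0.02, 0, 0, 0, 0],
)

```text
time: 11.3
ee_pos: [0.558, 0.1435, 0.0687]
tcp_rot: [-180.0, 0.0, -138.0]
wrist_force: [-3.8, -1.3, 5.1]
opening: 0.0233
```

```bash
python3 st.py
```

```text
t 11.3 p [0.558  0.1435 0.0687] rot [-1.7999e+02  4.0000e-02 -1.3801e+02] q [ 14.4   8.4  -4.1  77.4   0.  -27.6] F [-3.81 -1.28  5.09] T [-0.24   0.674  0.037] op 0.0233
```

apply_moves(
  targets=[-0.01, -0.005, -0.01, 0, 0, 0, 0, -0.01, -0.005, -0.02, 0, 0, 0, 0, -0.01, -0.005, -0.02, 0, 0, 0, 0],
)

```text
time: 11.6
ee_pos: [0.558, 0.1435, 0.0686]
tcp_rot: [-180.0, 0.1, -138.0]
wrist_force: [-2.5, -0.6, 8.6]
opening: 0.0229
```

```bash
python3 st.py
```

```text
t 11.6 p [0.558  0.1435 0.0686] rot [-1.7996e+02  9.0000e-02 -1.3800e+02] q [ 14.4   8.4  -4.2  77.3   0.  -27.6] F [-2.52 -0.64  8.61] T [-0.167  0.746 -0.044] op 0.0229
```

apply_moves(
  targets=[0, 0, 0.03, 0, 0, 0, 0, 0, 0, 0.035, 0, 0, 0, 0.5, 0, 0, 0.035, 0, 0, 0, 0.6, 0, 0, 0.035, 0, 0, 0, 0.6, 0, 0, 0.035, 0, 0, 0, 0.6],
)

```text
time: 12.1
ee_pos: [0.5576, 0.1433, 0.0683]
tcp_rot: [180.0, -0.0, -138.0]
wrist_force: [0.4, 0.5, -0.4]
opening: 0.0512
```

```bash
python3 st.py
```

```text
t 12.1 p [0.5576 0.1433 0.0683] rot [ 180.     -0.   -138.01] q [ 14.4   8.4  -4.2  77.4   0.  -27.6] F [ 0.39  0.51 -0.42] T [ 0.007  0.022 -0.039] op 0.0512
```

Released with no force left. Now I'll move straight up and then aside so the cameras can see.

apply_moves(
  targets=[0, 0, 0.5, 0, 0, 0, 0.6, 0, 0, 1.3, 0, 0, 0, 0.6, 0, 0, 2.3, 0, 0, 0, 0.6, 0, 0, 3.5, 0, 0, 0, 0.6, 0, 0, 4.5, 0, 0, 0, 0.6],
)

```text
time: 12.6
ee_pos: [0.5576, 0.1433, 0.2066]
tcp_rot: [-179.9, 0.1, -138.0]
wrist_force: [0.3, -0.0, 0.4]
opening: 0.0512
```

apply_moves(
  targets=[-3, 5, 0, 0, 0, 0, 0.6, -3, 5, 0, 0, 0, 0, 0.6, -4, 8, 0, 0, 0, 0, 0.6, -4, 8, 0, 0, 0, 0, 0.6, -4, 8, 0, 0, 0, 0, 0.6],
)

```text
time: 13.1
ee_pos: [0.4442, 0.3678, 0.205]
tcp_rot: [-180.0, 0.1, -138.0]
wrist_force: [0.4, 0.0, 0.7]
opening: 0.051
```

```bash
python3 st.py; cat > chk.py <<'E'
from fit import *
s=shot('scene','scene9');t=shot('top','top9')
bar=boxpts(-.023,.023,-.012,.012,.026,.052); sl=boxpts(-.0115,.0115,-.0115,.0115,0,.026)
yw=np.radians(42)
for c,roi,fn in((s,(340,180,400,240),'fs'),(t,(232,222,298,286),'ft')):
    x0,y0,x1,y1=roi
    raw=cv2.resize(c['img'][y0:y1,x0:x1,::-1],None,fx=F,fy=F,interpolation=cv2.INTER_CUBIC); im=raw.copy()
    for P,col in((pose(bar,.5577,.1433,.051,yw),(0,0,255)),(pose(sl,.5577,.1433,.051,yw),(0,255,0)),(pose(cyl(.014,.045,.051),.5576,.1424,0,0),(255,0,0))):
        m=render(c,[P],roi).astype(np.uint8); cs,_=cv2.findContours(m,0,1); cv2.drawContours(im,cs,-1,col,1)
    o=np.hstack([raw,im]); k=min(1,800/o.shape[1]); cv2.imwrite(f'pics/{fn}.png',cv2.resize(o,None,fx=k,fy=k,interpolation=cv2.INTER_AREA))
E
python3 chk.py
```

```text
t 13.1 p [0.4442 0.3678 0.205 ] rot [-1.7999e+02  9.0000e-02 -1.3803e+02] q [39.6  8.1 10.6 92.4 -0.  -2.4] F [0.44 0.05 0.7 ] T [-0.003 -0.048  0.033] op 0.051
```

View pics/fs.png

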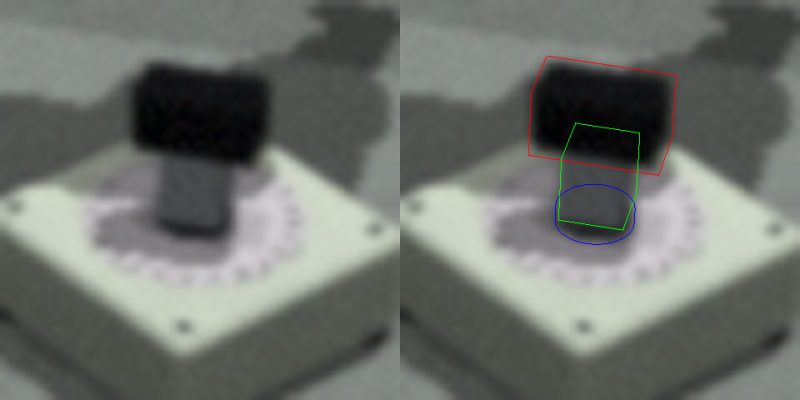

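View pics/ft.png

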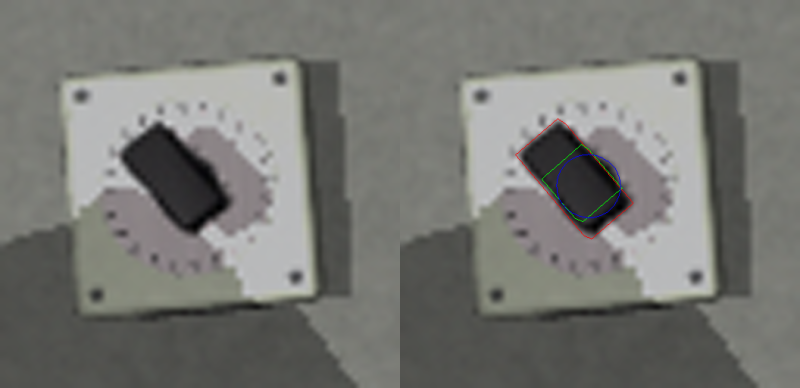

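View pics/scene9.png

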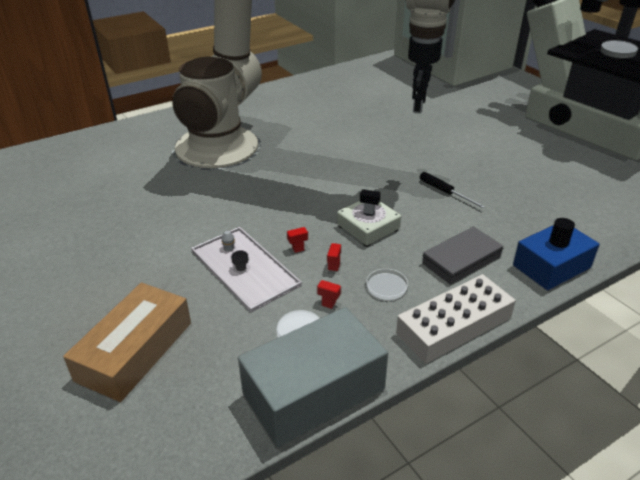

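The pictures show the knob upright on the collar: scene px about (370,203), top crop (176,178), on the home‑pose outline to within about a pixel. The other objects are where they were, so I'm handing in.

```bash
python3 -c "
from workcell import bot
print(bot.job_done())"; python3 st.py
```

```text
the job is handed in; nothing more can be done
None
the job is handed in; nothing more can be done
```

The wing knob is fitted on the spindle, let go, and the job is handed in after about 13 s of the 72 s allowed; no verdict is reported.

**What I did:** I took the black bar knob from the tray, not the red look-alikes, and turned it to the spindle's flats, measured at about 42° in the top picture. I then lowered it in steps of about 1–2 mm. It slid on after one 0.6 mm sideways correction.

**Pressing home:** I felt the ball at about 9 mm above the collar (the description says about 11 mm), then a pull down of about 3 N. It stopped hard with the tool at z = 0.0687 m, which is where the grasp put home on the collar. The highest wrist force I read was about 9 N, so the knob was not forced.

**Last checks:**
- The wrist force is near zero after release.
- Both cameras show the knob upright on the collar, within about one pixel (2–3 mm) of the expected home outline. The pictures alone can't prove the 1.8 mm seating; that rests on the hard stop and the height reading.
- By eye in the last scene picture, nothing else had moved and nothing in the tray had been knocked over.
- The first automatic two-camera fits for the knob and the box came out poor, probably from bad image masks. I used the top-view fit instead and checked it by laying the outline over the scene picture.

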